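# Stage graded brass lamp columns in order of height

### The arm

A 7-joint arm with a two-finger parallel gripper is mounted at the origin on the work surface. World frame = base frame: x ahead of the robot, y to its left, z up, the work surface at z = 0. Lengths are in m, angles in rad, forces in N, time in s.
With the tool pointing down it reaches from about 0.4 to 0.85 m from the base axis. Payload 10.4 kg.
Tool frame: the origin (TCP) lies at the very end of the fingers, on their centre line; the grasp point (between the pads) lies 19 mm behind it; z points along the fingers, y is the line along which they close (so a half turn about z gives the same grasp; the last joint's range is limited). The gripper opens to 85 mm and grips with 20 to 120 N. Pads are 22 mm wide; open, the fingers measure 114 mm over their backs; the gripper's body (76 mm by 85 mm) begins 54 mm behind the grasp point. The pads swing forward as they close: fully open they stand 13 mm farther back than shut.
Start: joints at [1.312, 0.332, -0.065, 1.46, 0.022, 1.35, -0.088], TCP at [0.146, -0.608, 0.231] pointing down, gripper open.
Joint ranges: [-2.6, 2.6], [-0.5, 2.12], [-1.47, 1.34], [0.16, 2.42], [-1.27, 4.41], [0.06, 2.06], [-2.6, 2.6]. Speed limits (rad/s): [2.22, 2.22, 2.79, 2.79, 3.14, 3.14, 3.14].

### API

Orientations are given as a unit quaternion [x, y, z, w].
In Python, from workcell import * gives the robot as it stands.
- The arm moves only by the tool step_arm, never from a script. Its argument "commands" is one flat list of numbers, 7 for each row, row after row: the finger opening in mm, from 0 to 85.4, then the shift along the world's x, y, z as a fraction of full scale, then the turn, a rotation vector about the world's x, y, z as a fraction of full scale. A call has exactly 10 rows; each row is the pose to reach, as a shift and turn from the pose commanded when the call began, turning the shorter way round; what a row does not reach only later rows make up. Full scale, the value 1, is 0.6 m for a shift and pi rad for a turn. A row lasts 1/8 s, in which the tool goes at most 62.5 mm and 10.7 degrees, less where a joint would pass 70% of its speed; a pose out of reach is approached as far as the arm can. A call with a number of a shift or a turn outside -1 to 1 is refused whole. A call with a gripper value outside its range is refused whole. The fingers move at their own pace and stop on an object; "squeeze" is the grip in N (left out, the last holds). Time passes only in rows, so rows that repeat a pose let the fingers close, or fill a call up. It gives the time, the measured TCP pose, the force, the opening and the grip force at its end, in the units of the state.
- get_obs(): the state, without advancing time (a new reading comes with each control period).
- camera(name): name is "side" or "top"; returns the picture (384x512x3 uint8, red, green, blue); there is no depth.
- camera_params(name): a dict with "mtx" (3x3 intrinsics, pixels), "extrinsics" (4x4, takes a point from world to camera coordinates). Camera axes: x right, y down, z forward; pixel columns grow to the right and rows downward; lengths in m; the calibration is good to about 2 mm. A picture is of the moment at which its call begins. camera_params takes no time and is no camera call.
- hand_in(): hands the job in; it is judged then, once.
The state is a dict: "clock": time; "joint_pos": joint angles; "joint_velocities": joint speeds; "tau": joint torques, N m; "position": TCP position; "ee_rot": TCP orientation; "ft_force": force on the tool from outside, world axes, zero at the start; "torque": the same for the moment, N m; "grip_width": opening from 0.0 (shut) to 1.0 (fully open); "grasp_force": force on a finger pad.
Only numpy, scipy, OpenCV 4.12 (cv2) and the standard library are available. Lean on these libraries where they do the work, as an engineer would, in place of code of your own. Each camera call takes 0.05 s, during which the arm holds its last target. There are 200 camera calls.

### The job

Stand the four loose brass lamp columns on the four black pads of the metal strip, one upright in the middle of each pad, in order of height: the tallest on the pad next to the round brass ceiling rose, then ever shorter, with the shortest next to the grey driver box. Let go of them all and leave them standing still.

Things in the scene. Friction and masses are not known exactly. Their poses are not given: they have to be found in the camera images.
- column_95_mid (a point): Loose brass lamp column, the tallest and thickest: an upright plain cylinder 95 mm tall and 42 mm in diameter with a foot flange 52 mm in diameter and 6 mm thick, dark bore in its top; about 320 g. It starts standing on the table (surface z = 0). Point: its centre, half-way up (47.5 mm above its underside); z axis points up along the column.
- column_80_mid (a point): Loose brass lamp column, the second tallest: an upright plain cylinder 80 mm tall and 36 mm in diameter with a foot flange 46 mm in diameter and 6 mm thick, dark bore in its top; about 220 g. It starts standing on the table (surface z = 0). Point: its centre, half-way up (40 mm above its underside); z axis points up along the column.
- column_65_mid (a point): Loose brass lamp column, the third tallest: an upright plain cylinder 65 mm tall and 30 mm in diameter with a foot flange 40 mm in diameter and 6 mm thick, dark bore in its top; about 140 g. It starts standing on the table (surface z = 0). Point: its centre, half-way up (32.5 mm above its underside); z axis points up along the column.
- column_50_mid (a point): Loose brass lamp column, the shortest and thinnest: an upright plain cylinder 50 mm tall and 24 mm in diameter with a foot flange 34 mm in diameter and 6 mm thick, dark bore in its top; about 80 g. It starts standing on the table (surface z = 0). Point: its centre, half-way up (25 mm above its underside); z axis points up along the column.
- pad_a_top (a point): One of four identical round black rubber pads, 62 mm in diameter, in one straight row 85 mm apart along the aluminium strip (fixed; strip 620 x 90 x 12 mm). Which pad is which place in the row varies. Point: centre of the pad's top face, 15 mm above the table; the y axis lies along the row, the x axis across it.
- pad_b_top (a point): One of four identical round black rubber pads, 62 mm in diameter, in one straight row 85 mm apart along the aluminium strip (fixed; strip 620 x 90 x 12 mm). Which pad is which place in the row varies. Point: centre of the pad's top face, 15 mm above the table; the y axis lies along the row, the x axis across it.
- pad_c_top (a point): One of four identical round black rubber pads, 62 mm in diameter, in one straight row 85 mm apart along the aluminium strip (fixed; strip 620 x 90 x 12 mm). Which pad is which place in the row varies. Point: centre of the pad's top face, 15 mm above the table; the y axis lies along the row, the x axis across it.
- pad_d_top (a point): One of four identical round black rubber pads, 62 mm in diameter, in one straight row 85 mm apart along the aluminium strip (fixed; strip 620 x 90 x 12 mm). Which pad is which place in the row varies. Point: centre of the pad's top face, 15 mm above the table; the y axis lies along the row, the x axis across it.
- rose: Fixed round brass ceiling rose (stepped cap, 86 mm in diameter, 36 mm high) on one end of the strip, in line with the pads, its centre 105 mm from the nearest pad's centre. At either end of the row. Origin: centre of its underside, 12 mm above the table.
- driver: Fixed grey lamp driver box (50 mm across the strip, 80 mm along it, 26 mm high, white ends and label) on the other end of the strip, its centre 105 mm from the nearest pad's centre. Origin: centre of its underside, 12 mm above the table.
Things that resemble listed ones, but are neither listed nor needed, are in the scene too. Leave any purple look-alike of the part that bears column_95_mid alone.

How it is judged:
By the outcome, as a careful person would: the job done as asked, in the order asked, and still so for the second after the job is handed in, with the robot touching nothing.
It also fails if it takes over 96 s, if anything falls off the work surface, if the arm or the gripper's body presses on something with over 40 N, if the wrist force passes 120 N, or if a joint passes its speed limit or range.

## Working session

There is one attempt and no reset: what is moved stays moved. The work goes in short steps, Python scripts to look and compute and a tool call to move; the robot and the scene stay as the last step left them, time stands still between calls to the robot, and variables do not carry over. Pictures are saved under pics/ and viewed, at most 14 in all, crops included, and the job is handed in when it is done.

Besides the shell and the picture viewer there is one more tool, called as name(argument=value, ...) on one line, values as JSON. step_arm: Moves the arm, as the interface text tells. Its arguments: {"type":"object","properties":{"commands":{"type":"array","items":{"type":"number"}},"squeeze":{"type":"number"}},"required":["commands"]}

```bash
mkdir -p pics
python3 - <<'E'
from workcell import *
import cv2
for n in("side","top"):
    cv2.imwrite(f"pics/{n}0.png",camera(n)[:,:,::-1]); p=camera_params(n); print(n,p["mtx"].tolist() if hasattr(p["mtx"],'tolist') else p["mtx"]); print(p["extrinsics"])
o=get_obs();print(o)
E
```

```text
side [[378.8341906052251, 0.0, 251.27996539895713], [0.0, 378.8341906052251, 191.49478983970374], [0.0, 0.0, 1.0]]
[[-0.99733602 -0.07278517 -0.00481572  0.49049348]
 [-0.04177672  0.62406817 -0.78025228  0.06742805]
 [ 0.05979614 -0.77797252 -0.62544639  0.86162465]
 [ 0.          0.          0.          1.        ]]
top [[362.0828032034075, 0.0, 260.0573707341898], [0.0, 362.0828032034075, 191.11238797250937], [0.0, 0.0, 1.0]]
[[ 1.52959205e-02 -9.99882618e-01 -8.85548256e-04 -1.22599819e-02]
 [-9.84234871e-01 -1.49004604e-02 -1.76237609e-01  5.18879249e-01]
 [ 1.76203727e-01  3.56730393e-03 -9.84347256e-01  8.84737703e-01]
 [ 0.00000000e+00  0.00000000e+00  0.00000000e+00  1.00000000e+00]]
{'clock': 0.1, 'joint_pos': array([ 1.31240807,  0.33280589, -0.06470664,  1.46085768,  0.02158604,
        1.34988985, -0.08850953]), 'joint_velocities': array([ 8.01274436e-05,  6.24976650e-04, -4.23324010e-04, -2.89474162e-03,
       -8.79273960e-04,  1.81830669e-03, -3.48636648e-04]), 'tau': array([ 1.04000821e-03, -6.26749420e+01,  4.88896086e-02, -3.92430782e+01,
        1.62639673e-02,  7.00265533e-03,  1.15573307e-04]), 'position': array([ 0.14593366, -0.60738085,  0.23059707]), 'ee_rot': array([ 9.93057575e-01,  1.17627599e-01, -9.48648940e-05, -6.25854679e-04]), 'ft_force': array([-0.08037991, -0.1456411 ,  0.646978  ]), 'torque': array([ 0.0596155 , -0.05393595,  0.03831288]), 'grasp_force': 0.0, 'grip_width': 1.0001259771974953}
```

View pics/top0.png

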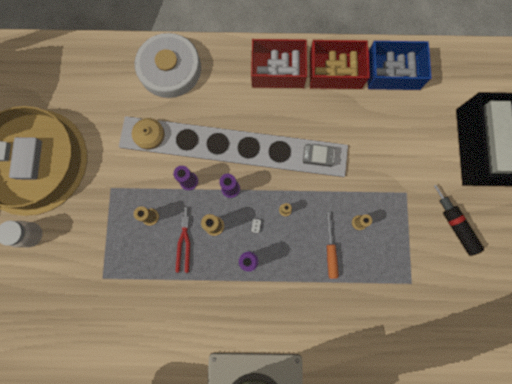

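View pics/side0.png

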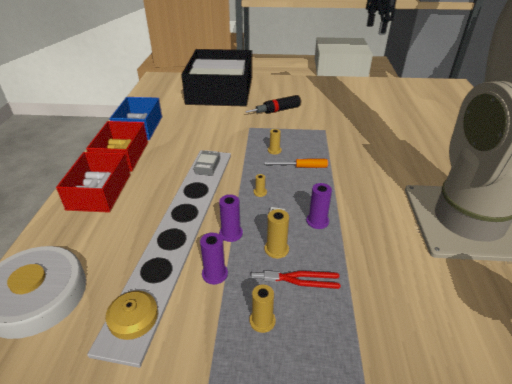

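Top view: rose at (147,133), pads at (187,139), (218,143), (249,147) and (280,151), driver at (321,154). Brass candidates are (146,215), (212,224), (286,209) and (363,221). The purple look-alikes at (185,177), (229,185) and (248,261) are to be left alone. By size, 212 is the 95, 146 the 80, 363 the 65 and 286 the 50. I'll measure these and check them in a crop.

```bash
cat > h.py <<'E'
from workcell import *
import cv2, numpy as np
P={n:camera_params(n) for n in("side","top")}
def ray(n,uv,z):
    E=np.array(P[n]["extrinsics"]);R,t=E[:3,:3],E[:3,3]
    c=-R.T@t; d=R.T@np.linalg.inv(P[n]["mtx"])@[uv[0],uv[1],1]
    return c+d*(z-c[2])/d[2]
def proj(n,p):
    E=np.array(P[n]["extrinsics"]);q=P[n]["mtx"]@(E[:3,:3]@p+E[:3,3]);return q[:2]/q[2]
def blob(img,uv,r,thr=60):
    u,v=map(int,np.round(uv));x0,y0=max(u-r,0),max(v-r,0)
    c=cv2.resize(img[y0:v+r+1,x0:u+r+1],None,fx=4,fy=4,interpolation=cv2.INTER_CUBIC)
    m=(c.max(2)<thr).astype(np.uint8)
    n,l,s,ce=cv2.connectedComponentsWithStats(m)
    if n<2:return None
    H,W=m.shape
    k=min((i for i in range(1,n) if s[i,4]>20),key=lambda i:np.hypot(ce[i][0]-W/2,ce[i][1]-H/2)-s[i,4]**.5,default=None)
    if k is None:return None
    return np.array([x0,y0])+(ce[k]+.5)/4-.5, s[k,4]/16
E
python3 - <<'E'
from h import *
I={n:camera(n) for n in P}
t=I["top"]
for nm,uv in zip("1234",[(187,139),(218,143),(249,147),(280,151)]):
    a=blob(t,uv,14); p=ray("top",a[0],.015); s=proj("side",p); b=blob(I["side"],s,22)
    print("pad",nm,a,p.round(4),"side",s.round(1),b, ray("side",b[0],.015).round(4))
for nm,uv,suv in [(.095,(209,222),(278,214)),(.08,(141,213),(262,294)),(.065,(368,219),(275,131)),(.05,(288,208),(260,178)),(.095,(181,172),(210,240)),(.095,(227,180),(230,199)),(.095,(248,261),(320,188))]:
    a=blob(t,uv,9,75);b=blob(I["side"],suv,9,75)
    print(nm,a and (a[0].round(1),a[1],ray("top",a[0],nm).round(4)),b and (b[0].round(1),b[1],ray("side",b[0],nm).round(4)))
A=cv2.resize(t[120:280,110:410],None,fx=2.6,fy=2.6)
cv2.imwrite("pics/crop1.png",A[:,:,::-1])
E
```

```text
pad 1 (array([186.65207259, 139.27608092]), np.float64(315.125)) [0.6652 0.1982 0.015 ] side [155.  269.3] (array([155.80450419, 269.93623261]), np.float64(588.6875)) [0.6633 0.1995 0.015 ]
pad 2 (array([217.38763311, 143.23632623]), np.float64(322.8125)) [0.6552 0.1139 0.015 ] side [170.4 238.4] (array([171.15844609, 238.92190736]), np.float64(452.6875)) [0.6533 0.1153 0.015 ]
pad 3 (array([248.22186651, 147.1871362 ]), np.float64(322.125)) [0.6453 0.0298 0.015 ] side [183.5 212.2] (array([184.13930085, 212.63996292]), np.float64(354.0)) [0.6434 0.0313 0.015 ]
pad 4 (array([279.29430961, 151.2356169 ]), np.float64(323.1875)) [ 0.6352 -0.0547  0.015 ] side [194.8 189.5] (array([195.43547938, 189.97667224]), np.float64(280.3125)) [ 0.6332 -0.0529  0.015 ]
0.095 (array([209.2, 222.2]), np.float64(39.625), array([0.4326, 0.1161, 0.095 ])) (array([277.9, 215.4]), np.float64(47.6875), array([0.4308, 0.1143, 0.095 ]))
0.08 (array([140.3, 213.1]), np.float64(24.625), array([0.4538, 0.288 , 0.08  ])) (array([262.6, 292.6]), np.float64(65.375), array([0.4521, 0.2859, 0.08  ]))
0.065 (array([365.7, 219.9]), np.float64(15.5), array([ 0.447 , -0.2676,  0.065 ])) (array([274.9, 130.6]), np.float64(5.375), array([ 0.4451, -0.2691,  0.065 ]))
0.05 (array([286.1, 207.2]), np.float64(6.3125), array([ 0.4779, -0.0712,  0.05  ])) (array([259.8, 176.2]), np.float64(5.3125), array([ 0.4761, -0.0729,  0.05  ]))
0.095 (array([181. , 172.9]), np.float64(47.75), array([0.5528, 0.1904, 0.095 ])) (array([211. , 239.8]), np.float64(70.25), array([0.551 , 0.1883, 0.095 ]))
0.095 (array([227.2, 181.1]), np.float64(49.3125), array([0.5338, 0.0762, 0.095 ])) (array([228.8, 200.1]), np.float64(47.8125), array([0.532 , 0.0745, 0.095 ]))
0.095 (array([246.8, 261.6]), np.float64(53.875), array([0.3415, 0.024 , 0.095 ])) (array([321.7, 188.2]), np.float64(42.25), array([0.3397, 0.0221, 0.095 ]))
```

View pics/crop1.png

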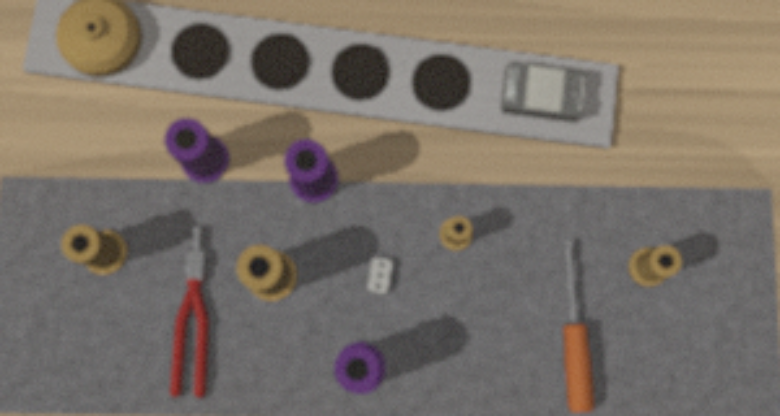

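The crop at 2.6× shows brass columns at (262,268) as the largest, (82,245), (664,262) and (457,230) as the smallest. That matches 95, 80, 65 and 50. The three purple ones are look-alikes. Both views agree within 2 mm, and pad spacing comes out at 85.0 mm. I'll use the averages of the two views and have the fingers close across the row.

step_arm(commands=[85, 0.59, 0.85, -0.018, 0, 0, 0.387, 85, 0.59, 0.85, -0.018, 0, 0, 0.387, 85, 0.59, 0.85, -0.018, 0, 0, 0.387, 85, 0.59, 0.85, -0.018, 0, 0, 0.387, 85, 0.59, 0.85, -0.018, 0, 0, 0.387, 85, 0.59, 0.85, -0.018, 0, 0, 0.387, 85, 0.59, 0.85, -0.018, 0, 0, 0.387, 85, 0.59, 0.85, -0.018, 0, 0, 0.387, 85, 0.59, 0.85, -0.018, 0, 0, 0.387, 85, 0.59, 0.85, -0.018, 0, 0, 0.387], squeeze=40)

```text
clock: 1.45
position: [0.5009, -0.0959, 0.2207]
ee_rot: [0.748, 0.664, 0.0, 0.0]
ft_force: [0.9, -1.6, 0.0]
grip_width: 0.995
grasp_force: 0.0
```

step_arm(commands=[85, -0.114, 0.355, 0, 0, 0, 0, 85, -0.114, 0.355, 0, 0, 0, 0, 85, -0.114, 0.355, 0, 0, 0, 0, 85, -0.114, 0.355, 0, 0, 0, 0, 85, -0.114, 0.355, 0, 0, 0, 0, 85, -0.114, 0.355, -0.1, 0, 0, 0, 85, -0.114, 0.355, -0.17, 0, 0, 0, 85, -0.114, 0.355, -0.17, 0, 0, 0, 85, -0.114, 0.355, -0.17, 0, 0, 0, 85, -0.114, 0.355, -0.17, 0, 0, 0])

```text
clock: 2.7
position: [0.4329, 0.1153, 0.1203]
ee_rot: [0.748, 0.664, 0.001, 0.001]
ft_force: [-0.3, -0.7, -0.7]
grip_width: 1.001
grasp_force: 0.0
```

Run:
```python
from h import *
o=get_obs();print(o["position"],o["joint_pos"].round(2))
s=camera("side");t=camera("top")
a=cv2.resize(s[100:300,170:400],None,fx=2,fy=2);b=cv2.resize(t[160:280,140:300],None,fx=2,fy=2)
c=np.zeros((400,460+320,3),np.uint8);c[:,:460]=a;c[:240,460:]=b
cv2.imwrite("pics/a1.png",c[:,:,::-1])
```

```text
[0.43291342 0.11534266 0.12030488] [ 0.5   0.12 -0.89  2.01  0.11  1.06 -0.56]
```

View pics/a1.png

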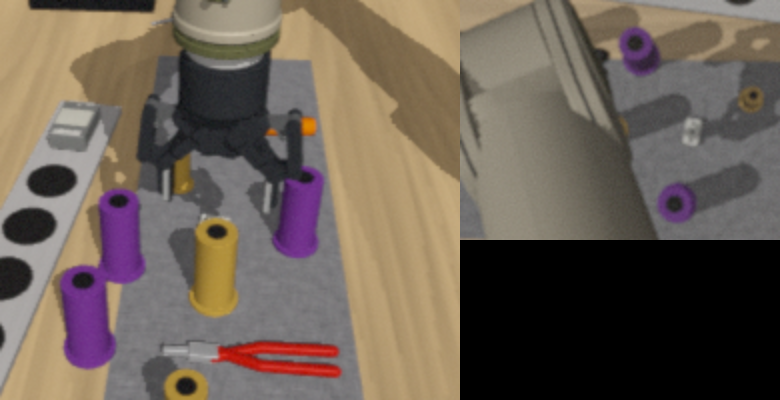

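The fingers straddle the brass column: tips at about (166,195) and (268,208), column top at (217,230) in the crop. Descend and close.

step_arm(commands=[85, 0, 0, -0.07, 0, 0, 0, 85, 0, 0, -0.136, 0, 0, 0, 85, 0, 0, -0.136, 0, 0, 0, 30, 0, 0, -0.136, 0, 0, 0, 30, 0, 0, -0.136, 0, 0, 0, 30, 0, 0, -0.136, 0, 0, 0, 30, 0, 0, -0.136, 0, 0, 0, 30, 0, 0, -0.136, 0, 0, 0, 30, 0, 0, -0.136, 0, 0, 0, 30, 0, 0, -0.136, 0, 0, 0])

```text
clock: 4.05
position: [0.4326, 0.1154, 0.0384]
ee_rot: [0.748, 0.664, 0.001, 0.001]
ft_force: [-1.7, -0.4, 9.1]
grip_width: 0.482
grasp_force: 38.9
```

step_arm(commands=[30, 0, 0, 0.08, 0, 0, 0, 30, 0, 0, 0.16, 0, 0, 0, 30, 0, 0, 0.23, 0, 0, 0, 30, 0, 0, 0.23, 0, 0, 0, 30, 0.1, 0.035, 0.23, 0, 0, 0, 30, 0.18, 0.065, 0.23, 0, 0, 0, 30, 0.26, 0.093, 0.23, 0, 0, 0, 30, 0.33, 0.118, 0.23, 0, 0, 0, 30, 0.386, 0.139, 0.23, 0, 0, 0, 30, 0.386, 0.139, 0.23, 0, 0, 0])

```text
clock: 5.3
position: [0.6637, 0.1996, 0.1722]
ee_rot: [0.748, 0.664, -0.001, -0.001]
ft_force: [-1.0, -0.1, -3.2]
grip_width: 0.472
grasp_force: 41.9
```

Run:
```python
from h import *
o=get_obs();print(o["position"],o["grip_width"],o["ft_force"])
s=camera("side");t=camera("top")
a=cv2.resize(s[100:300,80:310],None,fx=2,fy=2);b=cv2.resize(t[90:250,130:290],None,fx=2,fy=2)
c=np.zeros((400,460+320,3),np.uint8);c[:,:460]=a;c[:320,460:]=b
cv2.imwrite("pics/a2.png",c[:,:,::-1])
```

```text
[0.66373214 0.19960986 0.17221178] 0.47152019456098976 [-0.98247359 -0.13264331 -3.19156237]
```

View pics/a2.png

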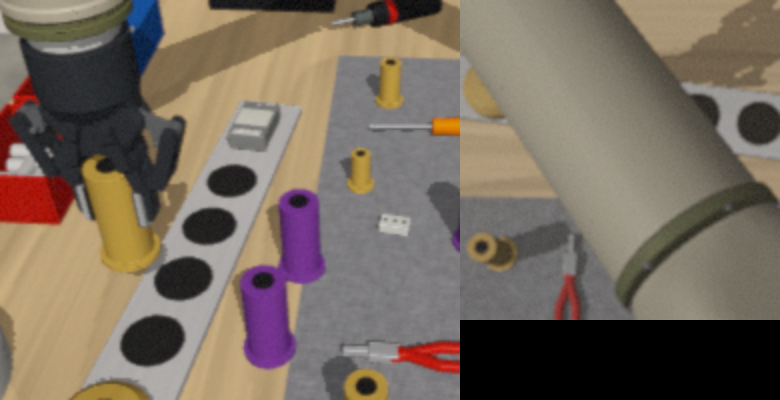

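The held column is upright: its image axis points to the vertical vanishing point. Lower it onto pad 1.

step_arm(commands=[30, 0, -0.001, -0.06, 0, 0, 0, 30, 0, -0.001, -0.12, 0, 0, 0, 30, 0, -0.001, -0.16, 0, 0, 0, 30, 0, -0.001, -0.18, 0, 0, 0, 30, 0, -0.001, -0.19, 0, 0, 0, 30, 0, -0.001, -0.195, 0, 0, 0, 30, 0, -0.001, -0.198, 0, 0, 0, 30, 0, -0.001, -0.2, 0, 0, 0, 30, 0, -0.001, -0.2, 0, 0, 0, 30, 0, -0.001, -0.2, 0, 0, 0])

```text
clock: 6.65
position: [0.6633, 0.1981, 0.0552]
ee_rot: [0.748, 0.664, 0.0, 0.0]
ft_force: [-0.2, 0.5, -2.5]
grip_width: 0.477
grasp_force: 41.9
```

step_arm(commands=[30, 0, 0, -0.002, 0, 0, 0, 30, 0, 0, -0.003, 0, 0, 0, 30, 0, 0, -0.004, 0, 0, 0, 85, 0, 0, -0.004, 0, 0, 0, 85, 0, 0, -0.004, 0, 0, 0, 85, 0, 0, -0.004, 0, 0, 0, 85, 0, 0, -0.004, 0, 0, 0, 85, 0, 0, -0.004, 0, 0, 0, 85, 0, 0, 0.08, 0, 0, 0, 85, 0, 0, 0.16, 0, 0, 0])

```text
clock: 7.9
position: [0.663, 0.198, 0.152]
ee_rot: [0.748, 0.664, -0.0, -0.0]
ft_force: [0.9, -0.7, -0.2]
grip_width: 0.997
grasp_force: 0.0
```

step_arm(commands=[85, -0.09, 0.038, 0, 0, 0, 0, 85, -0.18, 0.076, 0, 0, 0, 0, 85, -0.27, 0.114, 0, 0, 0, 0, 85, -0.35, 0.148, 0, 0, 0, 0, 85, -0.35, 0.148, 0, 0, 0, 0, 85, -0.35, 0.148, 0, 0, 0, 0, 85, -0.35, 0.148, -0.08, 0, 0, 0, 85, -0.35, 0.148, -0.16, 0, 0, 0, 85, -0.35, 0.148, -0.198, 0, 0, 0, 85, -0.35, 0.148, -0.198, 0, 0, 0])

```text
clock: 9.15
position: [0.4531, 0.2864, 0.0312]
ee_rot: [0.748, 0.663, -0.001, -0.001]
ft_force: [-0.3, 0.2, 0.1]
grip_width: 0.995
grasp_force: 0.0
```

Run:
```python
from h import *
o=get_obs();print(o["position"],o["grip_width"],o["ft_force"])
s=camera("side");t=camera("top")
a=cv2.resize(s[184:384,100:330],None,fx=2,fy=2);b=cv2.resize(t[90:250,100:260],None,fx=2,fy=2)
c=np.zeros((400,460+320,3),np.uint8);c[:,:460]=a;c[:320,460:]=b
cv2.imwrite("pics/a3.png",c[:,:,::-1])
p=proj("top",np.array([.6643,.1988,.11]));q=blob(t,p,9,75);p2=proj("side",np.array([.6643,.1988,.11]));q2=blob(s,p2,9,75)
print(q and ray("top",q[0],.11),q2 and ray("side",q2[0],.11))
```

```text
[0.4531184  0.28637817 0.03123037] 0.9945941967103699 [-0.27758189  0.16303946  0.09589259]
[0.66444797 0.19910642 0.11      ] [0.66261132 0.19714932 0.11      ]
```

View pics/a3.png

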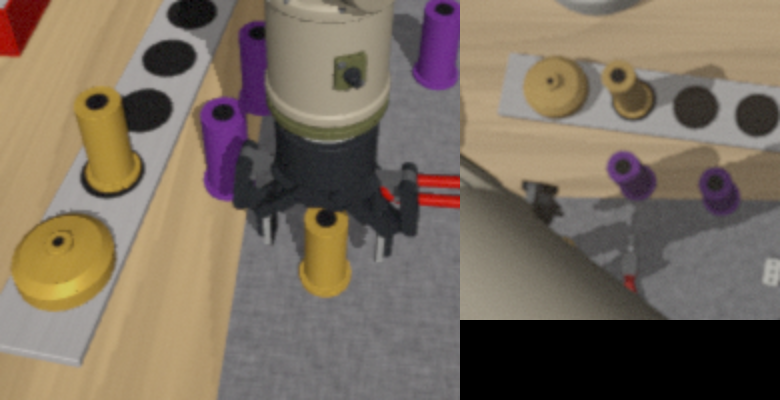

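The 95 column stands centred on pad 1, about 1 mm off, and the fingers straddle the 80. Close and lift.

step_arm(commands=[25, 0, 0, 0, 0, 0, 0, 25, 0, 0, 0, 0, 0, 0, 25, 0, 0, 0, 0, 0, 0, 25, 0, 0, 0, 0, 0, 0, 25, 0, 0, 0, 0, 0, 0, 25, 0, 0, 0, 0, 0, 0, 25, 0, 0, 0, 0, 0, 0, 25, 0, 0, 0.08, 0, 0, 0, 25, 0, 0, 0.16, 0, 0, 0, 25, 0, 0, 0.24, 0, 0, 0])

```text
clock: 10.5
position: [0.4529, 0.2867, 0.1775]
ee_rot: [0.748, 0.664, -0.0, 0.0]
ft_force: [0.9, -0.1, -2.1]
grip_width: 0.407
grasp_force: 40.6
```

step_arm(commands=[25, 0.075, -0.065, 0, 0, 0, 0, 25, 0.15, -0.13, 0, 0, 0, 0, 25, 0.225, -0.195, 0, 0, 0, 0, 25, 0.3, -0.258, 0, 0, 0, 0, 25, 0.335, -0.288, 0, 0, 0, 0, 25, 0.335, -0.288, 0, 0, 0, 0, 25, 0.335, -0.288, -0.05, 0, 0, 0, 25, 0.335, -0.288, -0.1, 0, 0, 0, 25, 0.335, -0.288, -0.14, 0, 0, 0, 25, 0.335, -0.288, -0.17, 0, 0, 0])

```text
clock: 11.75
position: [0.6532, 0.1149, 0.0731]
ee_rot: [0.748, 0.664, -0.0, -0.0]
ft_force: [-0.2, 0.7, -1.6]
grip_width: 0.407
grasp_force: 40.9
```

step_arm(commands=[25, 0, 0, -0.02, 0, 0, 0, 25, 0, 0, -0.03, 0, 0, 0, 25, 0, 0, -0.035, 0, 0, 0, 25, 0, 0, -0.038, 0, 0, 0, 25, 0, 0, -0.04, 0, 0, 0, 25, 0, 0, -0.041, 0, 0, 0, 25, 0, 0, -0.042, 0, 0, 0, 25, 0, 0, -0.043, 0, 0, 0, 25, 0, 0, -0.043, 0, 0, 0, 25, 0, 0, -0.043, 0, 0, 0])

```text
clock: 13.0
position: [0.6542, 0.1141, 0.0483]
ee_rot: [0.748, 0.664, 0.0, 0.0]
ft_force: [0.1, 1.3, -1.1]
grip_width: 0.406
grasp_force: 40.9
```

step_arm(commands=[25, 0, 0, -0.001, 0, 0, 0, 25, 0, 0, -0.002, 0, 0, 0, 25, 0, 0, -0.003, 0, 0, 0, 85, 0, 0, -0.003, 0, 0, 0, 85, 0, 0, -0.003, 0, 0, 0, 85, 0, 0, -0.003, 0, 0, 0, 85, 0, 0, -0.003, 0, 0, 0, 85, 0, 0, -0.003, 0, 0, 0, 85, 0, 0, 0.09, 0, 0, 0, 85, 0, 0, 0.18, 0, 0, 0])

```text
clock: 14.25
position: [0.6539, 0.114, 0.1574]
ee_rot: [0.748, 0.664, -0.0, -0.0]
ft_force: [0.9, 0.0, 1.3]
grip_width: 0.994
grasp_force: 0.0
```

step_arm(commands=[85, -0.05, -0.09, 0, 0, 0, 0, 85, -0.1, -0.18, 0, 0, 0, 0, 85, -0.15, -0.27, 0, 0, 0, 0, 85, -0.2, -0.36, 0, 0, 0, 0, 85, -0.25, -0.45, 0, 0, 0, 0, 85, -0.3, -0.54, 0, 0, 0, 0, 85, -0.347, -0.638, 0, 0, 0, 0, 85, -0.347, -0.638, 0, 0, 0, 0, 85, -0.347, -0.638, 0, 0, 0, 0, 85, -0.347, -0.638, -0.05, 0, 0, 0])

```text
clock: 15.5
position: [0.4483, -0.2678, 0.1279]
ee_rot: [0.747, 0.665, 0.001, 0.002]
ft_force: [0.3, -0.0, -0.1]
grip_width: 0.998
grasp_force: 0.0
```

Run:
```python
from h import *
o=get_obs();print(o["position"],o["grip_width"],o["ft_force"])
s=camera("side");t=camera("top")
a=cv2.resize(s[70:270,120:350],None,fx=2,fy=2);b=cv2.resize(t[90:250,130:290],None,fx=2,fy=2)
c=np.zeros((400,460+320,3),np.uint8);c[:,:460]=a;c[:320,460:]=b
cv2.imwrite("pics/a4.png",c[:,:,::-1])
w=np.array([.6543,.1146,.095])
for n,i in(("top",t),("side",s)):
    q=blob(i,proj(n,w),9,75);print(q and ray(n,q[0],.095))
```

```text
[ 0.44833624 -0.26780049  0.12787581] 0.9975969627380716 [ 0.29146385 -0.00543029 -0.12192152]
[0.65523781 0.11460054 0.095     ]
[0.6535023  0.11295948 0.095     ]
```

View pics/a4.png

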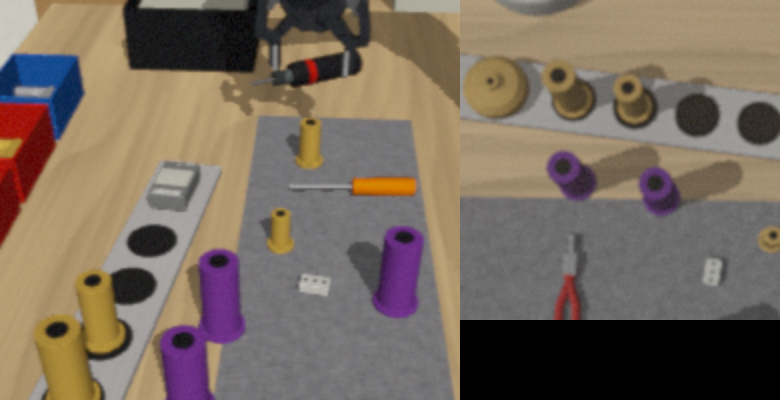

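The 95 and 80 columns stand centred on pads 1 and 2. The fingers are over the 65, whose top is at (311,123). Descend and close.

step_arm(commands=[85, 0, 0, -0.05, 0, 0, 0, 85, 0, 0, -0.12, 0, 0, 0, 85, 0, 0, -0.168, 0, 0, 0, 85, 0, 0, -0.168, 0, 0, 0, 18, 0, 0, -0.168, 0, 0, 0, 18, 0, 0, -0.168, 0, 0, 0, 18, 0, 0, -0.168, 0, 0, 0, 18, 0, 0, -0.168, 0, 0, 0, 18, 0, 0, -0.168, 0, 0, 0, 18, 0, 0, -0.168, 0, 0, 0])

```text
clock: 16.85
position: [0.4464, -0.2691, 0.0265]
ee_rot: [0.748, 0.664, -0.0, 0.001]
ft_force: [-1.7, 1.3, 7.6]
grip_width: 0.333
grasp_force: 38.9
```

step_arm(commands=[18, 0, 0, 0.08, 0, 0, 0, 18, 0, 0, 0.16, 0, 0, 0, 18, 0.04, 0.06, 0.16, 0, 0, 0, 18, 0.09, 0.136, 0.16, 0, 0, 0, 18, 0.14, 0.211, 0.16, 0, 0, 0, 18, 0.19, 0.286, 0.16, 0, 0, 0, 18, 0.24, 0.362, 0.16, 0, 0, 0, 18, 0.29, 0.437, 0.16, 0, 0, 0, 18, 0.331, 0.498, 0.16, 0, 0, 0, 18, 0.331, 0.498, 0.14, 0, 0, 0])

```text
clock: 18.1
position: [0.6457, 0.0351, 0.1102]
ee_rot: [0.746, 0.666, 0.002, -0.0]
ft_force: [-1.0, -0.0, -1.1]
grip_width: 0.333
grasp_force: 40.3
```

step_arm(commands=[18, 0, 0, -0.03, 0, 0, 0, 18, 0, 0, -0.06, 0, 0, 0, 18, 0, 0, -0.08, 0, 0, 0, 18, 0, 0, -0.095, 0, 0, 0, 18, 0, 0, -0.105, 0, 0, 0, 18, 0, 0, -0.108, 0, 0, 0, 18, 0, 0, -0.111, 0, 0, 0, 18, 0, 0, -0.112, 0, 0, 0, 18, 0, 0, -0.113, 0, 0, 0, 18, 0, 0, -0.113, 0, 0, 0])

```text
clock: 19.35
position: [0.6447, 0.0301, 0.0419]
ee_rot: [0.748, 0.664, 0.0, 0.0]
ft_force: [-0.7, 0.4, -1.5]
grip_width: 0.334
grasp_force: 40.3
```

step_arm(commands=[18, 0, 0, -0.001, 0, 0, 0, 18, 0, 0, -0.002, 0, 0, 0, 18, 0, 0, -0.003, 0, 0, 0, 85, 0, 0, -0.003, 0, 0, 0, 85, 0, 0, -0.003, 0, 0, 0, 85, 0, 0, -0.003, 0, 0, 0, 85, 0, 0, -0.003, 0, 0, 0, 85, 0, 0, -0.003, 0, 0, 0, 85, 0, 0, 0.08, 0, 0, 0, 85, 0, 0, 0.16, 0, 0, 0])

```text
clock: 20.6
position: [0.6443, 0.0301, 0.1387]
ee_rot: [0.748, 0.664, -0.0, -0.0]
ft_force: [1.5, -0.2, 0.2]
grip_width: 0.993
grasp_force: 0.0
```

step_arm(commands=[85, -0.08, -0.049, 0, 0, 0, 0, 85, -0.16, -0.098, 0, 0, 0, 0, 85, -0.24, -0.147, 0, 0, 0, 0, 85, -0.279, -0.171, 0, 0, 0, 0, 85, -0.279, -0.171, 0, 0, 0, 0, 85, -0.279, -0.171, 0, 0, 0, 0, 85, -0.279, -0.171, -0.06, 0, 0, 0, 85, -0.279, -0.171, -0.08, 0, 0, 0, 85, -0.279, -0.171, -0.08, 0, 0, 0, 85, -0.279, -0.171, -0.08, 0, 0, 0])

```text
clock: 21.85
position: [0.478, -0.0721, 0.0906]
ee_rot: [0.748, 0.664, 0.001, 0.0]
ft_force: [0.1, -0.4, 0.6]
grip_width: 0.998
grasp_force: 0.0
```

Run:
```python
from h import *
o=get_obs();print(o["position"],o["grip_width"],o["ft_force"])
s=camera("side");t=camera("top")
a=cv2.resize(s[70:270,120:350],None,fx=2,fy=2);b=cv2.resize(t[90:250,170:330],None,fx=2,fy=2)
c=np.zeros((400,460+320,3),np.uint8);c[:,:460]=a;c[:320,460:]=b
cv2.imwrite("pics/a5.png",c[:,:,::-1])
w=np.array([.6443,.0305,.08])
for n,i in(("top",t),("side",s)):
    q=blob(i,proj(n,w),9,75);print(q and ray(n,q[0],.08))
```

```text
[ 0.47803592 -0.07212079  0.09059855] 0.9983652442281389 [ 0.13343471 -0.36895782  0.56480845]
[0.64585107 0.03148666 0.08      ]
[0.64413196 0.0299965  0.08      ]
```

View pics/a5.png

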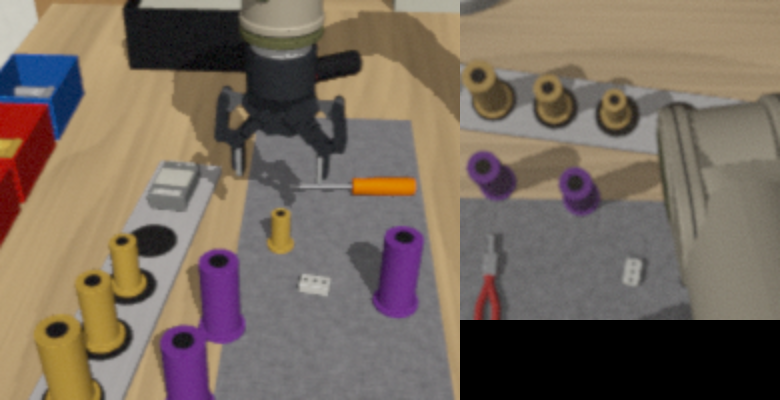

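Three columns stand on pads 1 to 3. The fingers are over the 50, whose top is at (281,213). Descend and close.

step_arm(commands=[85, 0, 0, -0.06, 0, 0, 0, 85, 0, 0, -0.11, 0, 0, 0, 85, 0, 0, -0.126, 0, 0, 0, 85, 0, 0, -0.126, 0, 0, 0, 12, 0, 0, -0.126, 0, 0, 0, 12, 0, 0, -0.126, 0, 0, 0, 12, 0, 0, -0.126, 0, 0, 0, 12, 0, 0, -0.126, 0, 0, 0, 12, 0, 0, -0.126, 0, 0, 0, 12, 0, 0, -0.126, 0, 0, 0])

```text
clock: 23.2
position: [0.4775, -0.0727, 0.0146]
ee_rot: [0.748, 0.664, 0.0, 0.0]
ft_force: [-2.0, -0.3, 6.2]
grip_width: 0.262
grasp_force: 38.9
```

step_arm(commands=[12, 0, 0, 0.08, 0, 0, 0, 12, 0, 0, 0.12, 0, 0, 0, 12, 0.08, 0.01, 0.12, 0, 0, 0, 12, 0.16, 0.019, 0.12, 0, 0, 0, 12, 0.23, 0.027, 0.12, 0, 0, 0, 12, 0.262, 0.031, 0.12, 0, 0, 0, 12, 0.262, 0.031, 0.12, 0, 0, 0, 12, 0.262, 0.031, 0.09, 0, 0, 0, 12, 0.262, 0.031, 0.06, 0, 0, 0, 12, 0.262, 0.031, 0.045, 0, 0, 0])

```text
clock: 24.45
position: [0.633, -0.0544, 0.0391]
ee_rot: [0.748, 0.664, -0.001, -0.001]
ft_force: [-0.1, 0.1, -0.1]
grip_width: 0.261
grasp_force: 39.5
```

step_arm(commands=[12, 0, 0, -0.008, 0, 0, 0, 12, 0, 0, -0.013, 0, 0, 0, 12, 0, 0, -0.016, 0, 0, 0, 12, 0, 0, -0.017, 0, 0, 0, 12, 0, 0, -0.018, 0, 0, 0, 12, 0, 0, -0.018, 0, 0, 0, 12, 0, 0, -0.018, 0, 0, 0, 12, 0, 0, -0.018, 0, 0, 0, 12, 0, 0, -0.018, 0, 0, 0, 12, 0, 0, -0.018, 0, 0, 0])

```text
clock: 25.7
position: [0.6344, -0.054, 0.0303]
ee_rot: [0.748, 0.664, 0.0, 0.0]
ft_force: [-0.2, -0.3, -0.8]
grip_width: 0.264
grasp_force: 39.5
```

Lower another 1.8 mm, release and go up.

step_arm(commands=[12, 0, 0, -0.001, 0, 0, 0, 12, 0, 0, -0.002, 0, 0, 0, 12, 0, 0, -0.003, 0, 0, 0, 85, 0, 0, -0.003, 0, 0, 0, 85, 0, 0, -0.003, 0, 0, 0, 85, 0, 0, -0.003, 0, 0, 0, 85, 0, 0, -0.003, 0, 0, 0, 85, 0, 0, -0.003, 0, 0, 0, 85, 0, 0, 0.08, 0, 0, 0, 85, 0, 0, 0.16, 0, 0, 0])

```text
clock: 26.95
position: [0.6341, -0.0538, 0.1273]
ee_rot: [0.748, 0.664, -0.0, -0.0]
ft_force: [0.7, -1.5, -0.3]
grip_width: 0.999
grasp_force: 0.0
```

step_arm(commands=[85, 0, 0, 0.1, 0, 0, 0, 85, -0.1, -0.1, 0.1, 0, 0, 0, 85, -0.2, -0.2, 0.1, 0, 0, 0, 85, -0.25, -0.3, 0.1, 0, 0, 0, 85, -0.25, -0.4, 0.1, 0, 0, 0, 85, -0.25, -0.45, 0.1, 0, 0, 0, 85, -0.25, -0.45, 0.1, 0, 0, 0, 85, -0.25, -0.45, 0.1, 0, 0, 0, 85, -0.25, -0.45, 0.1, 0, 0, 0, 85, -0.25, -0.45, 0.1, 0, 0, 0])

```text
clock: 28.2
position: [0.4851, -0.3225, 0.1865]
ee_rot: [0.747, 0.665, 0.0, 0.0]
ft_force: [-0.9, 0.1, -0.7]
grip_width: 0.994
grasp_force: 0.0
```

Run:
```python
from h import *
o=get_obs();print(o["position"],o["ft_force"])
s=camera("side");t=camera("top")
a=cv2.resize(s[100:340,80:270],None,fx=2,fy=2);b=cv2.resize(t[100:210,120:330],None,fx=1.9,fy=1.9)
c=np.zeros((480,780,3),np.uint8);c[:,:380]=a;c[:b.shape[0],380:380+b.shape[1]]=b
cv2.imwrite("pics/a6.png",c[:,:,::-1])
for w in([.6643,.1988,.11],[.6543,.1146,.095],[.6443,.0305,.08],[.6342,-.0538,.065]):
  for n,i in(("top",t),("side",s)):
    q=blob(i,proj(n,np.array(w)),9,75);print(w,q and (ray(n,q[0],w[2])-w).round(4))
```

```text
[ 0.48506636 -0.32245421  0.18654717] [-0.8565326   0.06898702 -0.65564081]
[0.6643, 0.1988, 0.11] [0.0002 0.0003 0.    ]
[0.6643, 0.1988, 0.11] [-0.0017 -0.0016 -0.    ]
[0.6543, 0.1146, 0.095] [ 0.001  0.    -0.   ]
[0.6543, 0.1146, 0.095] [-0.0008 -0.0017 -0.    ]
[0.6443, 0.0305, 0.08] [ 0.0015  0.0009 -0.    ]
[0.6443, 0.0305, 0.08] [-0.0001 -0.0005 -0.    ]
[0.6342, -0.0538, 0.065] [ 0.0015  0.001  -0.    ]
[0.6342, -0.0538, 0.065] [-0.0005 -0.0005  0.    ]
```

View pics/a6.png

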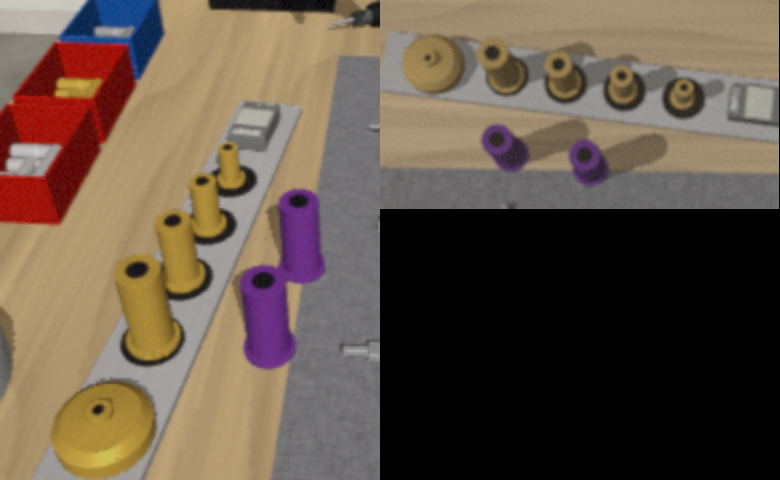

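All four stand upright within about 2 mm of the pad centres, in descending order from the rose at (103,428) to the driver at (254,125).

```bash
python3 -c "
from workcell import *
print(hand_in())"
```

```text
the job is handed in; nothing more can be done
None
```

The four brass columns stand upright on the pads, tallest next to the rose down to shortest next to the driver, each within about 2 mm of its pad's centre by both cameras; the gripper is clear and the job was handed in at about 28 s.

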